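# Fetch the espresso tamper from its accessory drawer

## Task

Get the coffee corner ready for tamping: pull open the drawer of the low steel accessory box, lift the tamper (the tall one with the wooden handle) out of its pocket and stand it upright on the bare half of the tamping mat beside the portafilter, setting it down rather than dropping it. Then push the drawer fully shut again, leaving the leveller in its pocket and the portafilter and the mugs on the box where they are.

Things in the scene. Friction and masses are not known exactly. Their poses are not given: they have to be found in the camera images.
- drawer_box: Low brushed-steel box fixed to the worktop, 220 deep x 220 wide x 118 mm high, one drawer with a dark wooden front; a rubber mat on its top (120 mm up) carries two mugs. Origin: centre of its underside, on the worktop; x points from the drawer front to the back (the drawer opens to -x), y to the left seen from the front, z up. The closed drawer's front face is at x = -126 mm.
- drawer (a joint): How far the drawer is pulled out along the box's -x, in m: 0 shut, 0.150 at its stop. It slides with a few newtons of friction and stays where it is left; the pockets are clear of the box's top from about 0.08.
- drawer_handle (a point): Middle of the steel bow handle's bar, 85 mm above the worktop, 33 mm below the box's top, 35 mm in front of the wooden front. Level 10 mm round bar, 50 mm wide over its two legs along the box's y, sticking out 40 mm, free all round. It moves with the drawer.
- pocket_left (a point): Centre of the floor of the left one (seen from the front) of two equal round pockets, 62 mm across and 14 mm deep, in the drawer's wooden insert; 27 mm above the worktop, 64 mm behind the drawer's front face, 47 mm left of its middle. Insert's top 41 mm, drawer's side walls 49 mm, its front 118 mm above the worktop. It moves with the drawer.
- pocket_right (a point): The same for the right pocket, 47 mm right of the drawer's middle.
- tamper: Espresso tamper, 78 mm tall, 0.36 kg: a round steel foot 58 mm across and 17 mm thick, a thin steel neck, and on it a wooden handle, a round 35 mm barrel from 43 to 66 mm above the foot's underside with a domed top. Origin: centre of the foot's underside; z is its axis, up. It starts upright in one of the two pockets (either one), hidden while the drawer is shut.
- leveller: Coffee leveller standing in the other pocket: a low puck, steel below, wooden above, 36 mm high and 61 mm across, no handle. Origin: centre of its underside. It stays in its pocket.
- tamping_mat: Black rubber tamping mat lying fixed on the worktop, 150 mm (its x) by 200 mm (its y), 5 mm thick. Origin: centre of its underside; z up. The portafilter stands on its +y half; its -y half is bare: the middle of the bare half is x = 0, y = -42 mm.
- portafilter: Bottomless steel portafilter standing on the mat's +y half: a basket ring 69 mm across and 30 mm high with two lugs, and a handle with wooden grip about 140 mm long that points to its own +y, off the mat to the left. Origin: centre of the ring's underside. It stays there.
- mug_red: Red-brown mug, 94 mm tall, 86 mm across the body, its handle to its own -x, standing on the drawer box. Origin on its underside, 14 mm from the middle of the body towards the handle. It stays there.
- mug_cream: Cream mug, 98 mm tall, 86 mm across the body, its handle to its own -x, standing on the drawer box. Origin on its underside, 14 mm from the middle of the body towards the handle. It stays there.

How it is judged:
By the outcome, as a careful person would: the job done as asked, in the order asked, and still so for the second after the job is handed in, with the robot touching nothing.
It also fails if it takes over 72 s, if anything falls off the work surface, if the arm or the gripper's body presses on something with over 40 N, if the wrist force passes 120 N, or if a joint passes its speed limit or range.

## Robot

A 6-joint arm with a two-finger parallel gripper is mounted at the origin on a cart in front of the work surface, level with it; the furniture and walls round the work are solid. World frame = base frame: x ahead of the robot, y to its left, z up, the work surface at z = 0. Lengths are in m, angles in rad, forces in N, time in s.
With the tool pointing down it reaches from about 0.375 to 0.9 m from the base axis. Payload 3.1 kg.
Tool frame: the origin (TCP) lies at the very end of the fingers, on their centre line; the grasp point (between the pads) lies 19 mm behind it (manip.pinch_z is the distance from the TCP to the grasp point, in m); z points along the fingers, y is the direction in which the jaws open and shut (so a half turn about z gives the same grasp; the last joint's range is limited). The gripper opens to 85 mm and grips with 20 to 120 N. Pads are 22 mm wide; open, the fingers measure 114 mm over their backs; the gripper's body (76 mm by 85 mm) begins 54 mm behind the grasp point. The pads swing forward as they close: fully open they stand 13 mm farther back than shut.
Start: joints at [0.954, 0.527, 1.433, -0, 1.181, -0.178], TCP at [0.265, 0.566, 0.231] pointing down, gripper open.
Joint ranges: [-3.08, 3.08], [-0.75, 2.2], [0.22, 2.44], [-1.43, 4.57], [0, 2.65], [-2.85, 2.85]. Speed limits (rad/s): [2.79, 2.79, 3.14, 3.14, 3.14, 3.14].

## Interface

Orientations are given as a unit quaternion [x, y, z, w].
In Python, from station import manip gives the robot as it stands.
- The arm moves only by the tool drive_tool, never from a script. Its argument "increments" is a list of rows, each a list of 7 numbers: the closure in counts, from 0 (fully open) to 255 (shut), then the shift along the tool's x, y, z in cm, then the turn, a rotation vector about the tool's x, y, z in rad. A call has 1 to 20 rows; each row is the pose to reach, as a shift and turn from the pose commanded when the call began, along the tool's axes at that moment; what a row does not reach only later rows make up. A row lasts 1/10 s, in which the tool goes at most 50 mm and 8.59 degrees, less where a joint would pass 70% of its speed; a pose out of reach is approached as far as the arm can. A call with a gripper value outside its range is refused whole. The fingers move at their own pace and stop on an object; "force" is the grip in N (left out, the last holds). Time passes only in rows, so rows that repeat a pose let the fingers close. It gives the time, the measured TCP pose, the force and the opening at its end, in the units of the state.
- manip.sense(): the state, without advancing time (a new reading comes with each control period).
- manip.snapshot(name): name is "side" or "top" or "wrist"; returns the picture (400x640x3 uint8, red, green, blue); there is no depth.
- manip.camera_model(name): a dict with "mtx" (3x3 intrinsics, pixels), "k1" (the pictures are not rectified: a ray, as slopes to the right and down, at radius r is drawn at 1 + k1 r^2 times it, then the intrinsics apply), "cam_to_world" (4x4, takes a point from camera to world coordinates). Camera axes: x right, y down, z forward; pixel columns grow to the right and rows downward; lengths in m; the calibration is good to about 2 mm. A picture is of the moment at which its call begins: read the wrist's pose just before it. camera_model takes no time and is no camera call; for the wrist camera it gives the pose at the moment of the call.
- manip.sign_off(): hands the job in, once; it reports no verdict.
The state is a dict: "t": time; "q": joint angles; "qd": joint speeds; "tau": joint torques, N m; "tcp_pos": TCP position; "tool_rot": TCP orientation; "force": force on the tool from outside, world axes, zero at the start; "ft_torque": the same for the moment, N m; "finger_gap": opening from 0.0 (shut) to 1.0 (fully open).
Only numpy, scipy, OpenCV 4.12 (cv2) and the standard library are available. Lean on these libraries where they do the work, as an engineer would, in place of code of your own. Each camera call takes 0.05 s, during which the arm holds its last target. There are 200 camera calls.

## Working session

There is one attempt and no reset: what is moved stays moved. The work goes in short steps, Python scripts to look and compute and a tool call to move; the robot and the scene stay as the last step left them, time stands still between calls to the robot, and variables do not carry over. Pictures are saved under pics/ and viewed, about 8 in all and at most 12, crops included, and the job is handed in when it is done.

Besides the shell and the picture viewer there is one more tool, called after "Request:" by a JSON object that holds its "api" and its "payload", one argument or row to a line. drive_tool: Moves the arm, as the interface text tells. Its arguments: {"type":"object","properties":{"increments":{"type":"array","items":{"type":"array","items":{"type":"number"}}},"force":{"type":"number"}},"required":["increments"]}

```bash
mkdir -p pics; ls
cat > h.py <<'E'
import numpy as np, cv2
from scipy.spatial.transform import Rotation as R
from station import manip
def snap(n,f):
    c=manip.camera_model(n); im=manip.snapshot(n); cv2.imwrite('pics/'+f+'.png',im[:,:,::-1]); np.save('pics/'+f+'.npy',np.array([c['mtx'],c['cam_to_world'],c['k1']],dtype=object),allow_pickle=True); return im
def cam(f): return np.load('pics/'+f+'.npy',allow_pickle=True)
def ray(f,u,v):
    K,T,k=cam(f); K=np.array(K,float);T=np.array(T,float)
    p=cv2.undistortPoints(np.array([[[u,v]]],float),K,np.array([k,0,0,0],float))[0,0]
    return T[:3,3],T[:3,:3]@np.array([p[0],p[1],1])
def onz(f,u,v,z):
    o,d=ray(f,u,v); return (o+d*(z-o[2])/d[2])
def proj(f,P):
    K,T,k=cam(f); K=np.array(K,float);T=np.array(T,float); c=np.linalg.inv(T)@np.append(P,1)
    a=c[:2]/c[2]; a=a*(1+k*(a@a)); return K[:2,:2]@a+K[:2,2]
def rel(P):
    s=manip.sense(); r=R.from_quat(s['tool_rot']); return r.inv().apply(np.array(P)-s['tcp_pos'])*100
E
python3 - <<'E'
from h import *
a=snap('top','top0'); b=snap('side','side0')
s=manip.sense(); print(s, R.from_quat(s['tool_rot']).as_matrix().round(3))
for n in('top','side'):
  print(cam(n+'0'))
E
```

```text
pics
{'t': 0.1, 'q': array([ 9.53478005e-01,  5.28352568e-01,  1.43380234e+00,  1.01923983e-07,
        1.18141806e+00, -1.78505709e-01]), 'qd': array([-6.77643737e-04, -4.66856865e-04, -2.09185891e-03, -5.83337865e-04,
        6.12775836e-04, -8.04532112e-05]), 'tau': array([ 2.00364498e-04, -4.43301129e+01, -1.78586447e+01, -1.66582836e-04,
        3.88930348e-03,  1.02311866e-06]), 'tcp_pos': array([0.26512753, 0.56524773, 0.2304352 ]), 'tool_rot': array([ 2.17650113e-01,  9.76026356e-01, -9.12777951e-04, -3.83722880e-04]), 'force': array([ 0.30884335, -0.14650898,  0.45086476]), 'ft_torque': array([ 0.02929099, -0.03025533,  0.0435086 ]), 'finger_gap': 1.002048189090353} [[-0.905  0.425 -0.001]
 [ 0.425  0.905 -0.002]
 [ 0.    -0.002 -1.   ]]
[array([[501.85345877,   0.        , 322.84636528],
        [  0.        , 501.85345877, 203.75418286],
        [  0.        ,   0.        ,   1.        ]])
 array([[ 0.02815765, -0.98887998,  0.14602576,  0.54217171],
        [-0.99949423, -0.03001238, -0.01051345, -0.02832494],
        [ 0.01477912, -0.14565588, -0.98922492,  1.03731345],
        [ 0.        ,  0.        ,  0.        ,  1.        ]])
 -0.013350609122619816]
[array([[423.16114225,   0.        , 315.71896141],
        [  0.        , 423.16114225, 202.04307863],
        [  0.        ,   0.        ,   1.        ]])
 array([[ 0.57948076, -0.69625677,  0.4235901 ,  0.23944729],
        [-0.81498496, -0.49585982,  0.29987089, -0.3134809 ],
        [ 0.00125417, -0.51898897, -0.85478002,  0.95783542],
        [ 0.        ,  0.        ,  0.        ,  1.        ]])
 -0.10670472966703765]
```

View pics/top0.png

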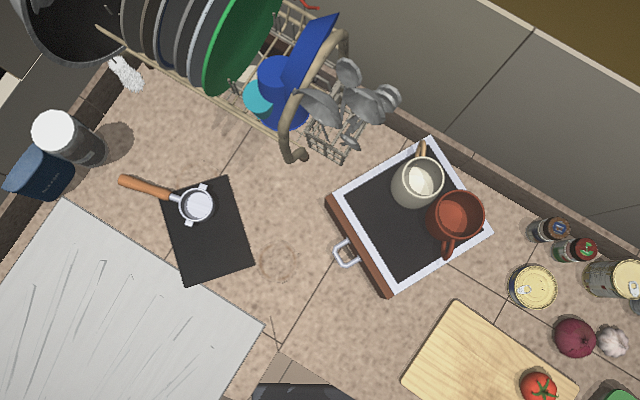

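View pics/side0.png

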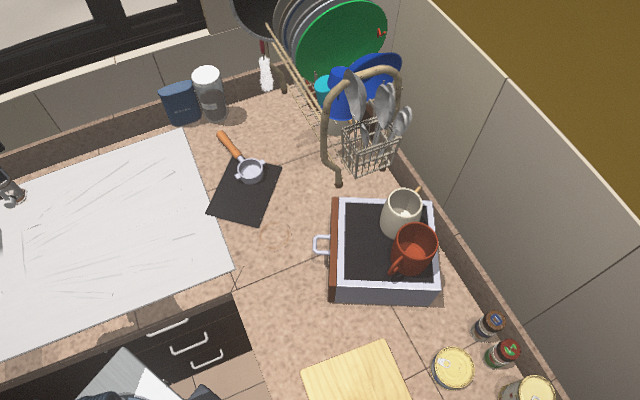

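The top view shows the drawer box with corners near (430,137), (493,230), (390,298) and (327,200), the bow handle near (345,255), and the black mat around (207,232). The portafilter ring is at (196,204). The side view agrees with it.

Run:
```python
from h import *
def mask_quad(f,lo,seedbox,z,dark):
    im=cv2.imread('pics/%s.png'%f); g=im.max(2); x0,y0,x1,y1=seedbox
    m=np.zeros(g.shape,np.uint8); m[y0:y1,x0:x1]=(g[y0:y1,x0:x1]<dark)
    cs,_=cv2.findContours(m,cv2.RETR_EXTERNAL,cv2.CHAIN_APPROX_NONE); c=max(cs,key=cv2.contourArea)
    P=np.array([onz(f,u,v,z)[:2] for u,v in c[:,0]],np.float32)
    return cv2.contourArea(c),cv2.minAreaRect(P)
print('mat top',mask_quad('top0',0,(150,165,265,295),.005,75))
print('mat side',mask_quad('side0',0,(195,140,290,235),.005,75))
for f,pts in(('top0',[(430,137),(493,230),(390,298),(327,200)]),('side0',[(338,199),(433,199)])):
    print(f,[onz(f,*p,.118)[:3].round(4).tolist() for p in pts])
print('handle', onz('top0',343,254,.085), onz('side0',318,245,.085))
print('pf', onz('top0',198,205,.03), onz('side0',250,169,.03))
print(onz('top0',120,180,.02))
im=cv2.imread('pics/top0.png')[180:310,320:420]; cv2.imwrite('pics/c1.png',cv2.resize(im,None,fx=6,fy=4.6*1.0) if 0 else cv2.resize(im,(460,600)))
```

```text
mat top (5482.5, ((0.63231360912323, 0.20035795867443085), (0.19881375133991241, 0.15004320442676544), 20.183557510375977))
mat side (1198.0, ((0.6318559646606445, 0.20013543963432312), (0.19775132834911346, 0.14971686899662018), 19.887807846069336))
top0 [[0.812, -0.2376, 0.118], [0.6384, -0.3541, 0.118], [0.5095, -0.1642, 0.118], [0.6851, -0.0456, 0.118]]
side0 [[0.6926, -0.0564, 0.118], [0.8225, -0.2388, 0.118]]
handle [ 0.58786355 -0.07926517  0.085     ] [ 0.58180323 -0.07776639  0.085     ]
pf [0.68066126 0.21330732 0.03      ] [0.68136002 0.21713882 0.03      ]
[0.72903048 0.37909311 0.02      ]
```

View pics/c1.png

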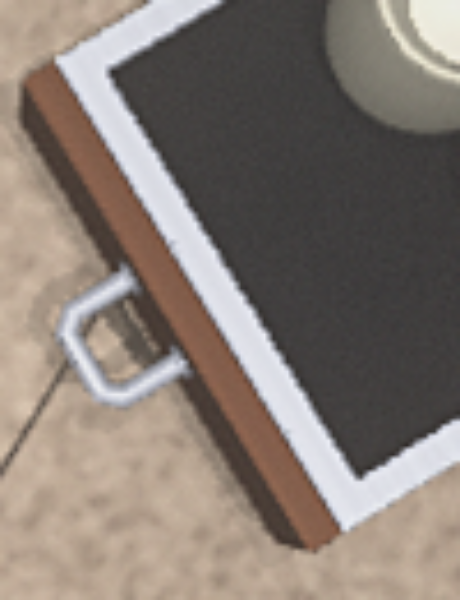

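Run:
```python
from h import *
f='top0'
a=onz(f,332.6,193,.118);b=onz(f,395,294.8,.118);A=onz(f,324.8,197.3,.118);B=onz(f,387.4,298.7,.118);c1=onz(f,430,137,.118);c2=onz(f,493,230,.118)
for p,q in((a,b),(A,B),(c1,c2),(c1,a)): d=q-p; print(np.linalg.norm(d).round(4),np.degrees(np.arctan2(d[1],d[0])).round(2),((p+q)/2).round(4))
print('bar',onz(f,334.1,251.5,.085),onz(f,345.7,266.7,.085),onz(f,339.6,259.1,.085))
# side view check: front top edge
print(onz('side0',330,198,.118),onz('side0',316,245,.085))
```

```text
0.2177 -147.3 [ 0.607  -0.1144  0.118 ]
0.2169 -147.0 [ 0.5991 -0.1005  0.118 ]
0.209 -146.14 [ 0.7252 -0.2959  0.118 ]
0.2144 121.91 [ 0.7553 -0.1466  0.118 ]
bar [ 0.59209192 -0.06230975  0.085     ] [ 0.56415996 -0.08489192  0.085     ] [ 0.57808269 -0.07305614  0.085     ]
[ 0.6839868  -0.03962207  0.118     ] [ 0.57916421 -0.07405897  0.085     ]
```

```bash
cat >> h.py <<'E'
O=np.array([.667,-.206,0]); X=np.array([.542,-.8405,0]); Y=np.array([.8405,.542,0])
def box(x,y,z): return O+x*X+y*Y+np.array([0,0,z])
def goal(P,yvec=Y):
    y=np.array(yvec)/np.linalg.norm(yvec); z=np.array([0,0,-1.]); M=np.c_[np.cross(y,z),y,z]
    s=manip.sense(); r=R.from_quat(s['tool_rot'])
    print('t',s['t'],'tcp',s['tcp_pos'].round(4),'F',s['force'].round(1),'gap',round(s['finger_gap'],3))
    print('P',np.round(P,4),'shift',rel(P).round(2),'rot',(r.inv()*R.from_matrix(M)).as_rotvec().round(3))
E
python3 - <<'E'
from h import *
goal(box(-.161,0,.15))
E
```

```text
t 0.1 tcp [0.2651 0.5652 0.2304] F [ 0.3 -0.1  0.5] gap 1.002
P [ 0.5797 -0.0707  0.15  ] shift [-55.5  -44.19   8.11] rot [-0.002  0.     0.559]
```

Request:
{"api": "drive_tool", "payload": {
  "increments": [
    [0, -1, -0.8, 0, 0, 0, 0.01],
    [0, -3.5, -2.8, 0.3, 0, 0, 0.03],
    [0, -7, -5.6, 0.7, 0, 0, 0.07],
    [0, -10.5, -8.4, 1.2, 0, 0, 0.11],
    [0, -14, -11.2, 1.7, 0, 0, 0.15],
    [0, -17.5, -14, 2.2, 0, 0, 0.19],
    [0, -21, -16.8, 2.7, 0, 0, 0.23],
    [0, -24.5, -19.6, 3.2, 0, 0, 0.27],
    [0, -28, -22.4, 3.7, 0, 0, 0.31],
    [0, -31.5, -25.2, 4.2, 0, 0, 0.35],
    [0, -35, -28, 4.7, 0, 0, 0.39],
    [0, -38.5, -30.8, 5.2, 0, 0, 0.43],
    [0, -42, -33.6, 5.7, 0, 0, 0.46],
    [0, -45.5, -36.4, 6.3, 0, 0, 0.49],
    [0, -49, -39, 7, 0, 0, 0.52],
    [0, -52, -41.4, 7.5, 0, 0, 0.54],
    [0, -54.5, -43.4, 8, 0, 0, 0.555],
    [0, -55.5, -44.2, 8.1, 0, 0, 0.56],
    [0, -55.5, -44.2, 8.1, 0, 0, 0.56],
    [0, -55.5, -44.2, 8.1, 0, 0, 0.56]
  ]
}}

```text
t: 2.1
tcp_pos: [0.5789, -0.0692, 0.1502]
tool_rot: [0.479, 0.878, 0.0, -0.001]
force: [0.5, 0.1, 0.6]
finger_gap: 0.999
```

Run:
```python
from h import *
snap('wrist','w1'); snap('top','top1')
goal(box(-.161,0,.062))
print('bar proj',proj('w1',box(-.161,0,.085)),'legs',proj('w1',box(-.161,.025,.085)),proj('w1',box(-.161,-.025,.085)), 'front corners',proj('w1',box(-.126,.11,.118)),proj('w1',box(-.126,-.11,.118)))
```

```text
t 2.2 tcp [ 0.579  -0.0685  0.1505] F [-0.7  0.9 -0.5] gap 1.001
P [ 0.5797 -0.0707  0.062 ] shift [-0.24 -0.05  8.85] rot [-0.001 -0.001  0.001]
bar proj [322.24558347 212.56731006] legs [357.36791196 212.56460011] [287.11761976 212.54836409] front corners [490.51571072 279.55938061] [154.18827538 279.51784119]
```

View pics/w1.png

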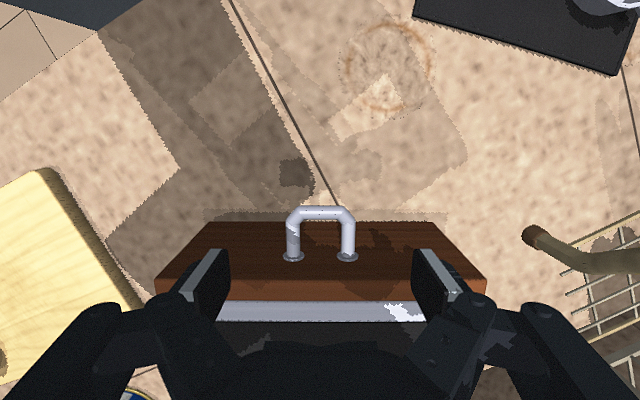

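The wrist view shows the bow handle at (321,213), within a pixel or so of the predicted (322,212). The box model holds, so I'll descend and grip it.

Request:
{"api": "drive_tool", "payload": {
  "increments": [
    [0, -0.1, 0, 1, 0, 0, 0],
    [0, -0.2, 0, 3, 0, 0, 0],
    [0, -0.2, 0, 5, 0, 0, 0],
    [0, -0.2, 0, 7, 0, 0, 0],
    [0, -0.2, 0, 8.3, 0, 0, 0],
    [0, -0.2, 0, 8.8, 0, 0, 0],
    [0, -0.2, 0, 8.8, 0, 0, 0],
    [90, -0.2, 0, 8.8, 0, 0, 0],
    [130, -0.2, 0, 8.8, 0, 0, 0],
    [160, -0.2, 0, 8.8, 0, 0, 0],
    [180, -0.2, 0, 8.8, 0, 0, 0],
    [180, -0.2, 0, 8.8, 0, 0, 0],
    [180, -0.2, 0, 8.8, 0, 0, 0],
    [180, -0.2, 0, 8.8, 0, 0, 0],
    [180, -0.2, 0, 8.8, 0, 0, 0]
  ],
  "force": 35
}}

```text
t: 3.7
tcp_pos: [0.5809, -0.0725, 0.0635]
tool_rot: [0.479, 0.878, -0.001, 0.0]
force: [-1.7, -2.2, 5.4]
finger_gap: 0.564
```

Run:
```python
from h import *
goal(box(-.161-.15,0,.062))
```

```text
t 3.7 tcp [ 0.5809 -0.0725  0.0635] F [-1.7 -2.2  5.4] gap 0.564
P [0.4984 0.0554 0.062 ] shift [15.22 -0.    0.13] rot [-0.001  0.001 -0.   ]
```

Request:
{"api": "drive_tool", "payload": {
  "increments": [
    [180, 0.2, 0, 0, 0, 0, 0],
    [180, 0.8, 0, 0, 0, 0, 0],
    [180, 1.6, 0, 0, 0, 0, 0],
    [180, 2.5, 0, 0, 0, 0, 0],
    [180, 3.5, 0, 0, 0, 0, 0],
    [180, 4.5, 0, 0, 0, 0, 0],
    [180, 5.5, 0, 0, 0, 0, 0],
    [180, 6.5, 0, 0, 0, 0, 0],
    [180, 7.5, 0, 0, 0, 0, 0],
    [180, 8.5, 0, 0, 0, 0, 0],
    [180, 9.5, 0, 0, 0, 0, 0],
    [180, 10.5, 0, 0, 0, 0, 0],
    [180, 11.5, 0, 0, 0, 0, 0],
    [180, 12.4, 0, 0, 0, 0, 0],
    [180, 13.2, 0, 0, 0, 0, 0],
    [180, 13.8, 0, 0, 0, 0, 0],
    [180, 14.2, 0, 0, 0, 0, 0],
    [180, 14.4, 0, 0, 0, 0, 0],
    [180, 14.4, 0, 0, 0, 0, 0],
    [180, 14.4, 0, 0, 0, 0, 0]
  ]
}}

```text
t: 5.7
tcp_pos: [0.5029, 0.049, 0.0634]
tool_rot: [0.479, 0.878, -0.0, 0.0]
force: [-2.8, -2.9, 8.3]
finger_gap: 0.566
```

Request:
{"api": "drive_tool", "payload": {
  "increments": [
    [120, 0, 0, 0, 0, 0, 0],
    [50, 0, 0, 0, 0, 0, 0],
    [0, 0, 0, 0, 0, 0, 0],
    [0, 0, 0, 0, 0, 0, 0],
    [0, 0, 0, 0, 0, 0, 0],
    [0, 0, 0, -1, 0, 0, 0],
    [0, 0, 0, -3, 0, 0, 0],
    [0, 0, 0, -6, 0, 0, 0],
    [0, 0, 0, -9, 0, 0, 0],
    [0, 0, 0, -11.5, 0, 0, 0],
    [0, 0, 0, -12.5, 0, 0, 0],
    [0, 0, 0, -12.5, 0, 0, 0],
    [0, 0, 0, -12.5, 0, 0, 0]
  ]
}}

```text
t: 7.0
tcp_pos: [0.5026, 0.0493, 0.1867]
tool_rot: [0.479, 0.878, -0.0, -0.001]
force: [0.2, 0.7, 0.0]
finger_gap: 1.001
```

Run:
```python
from h import *
snap('top','top2'); snap('side','side2')
goal(box(-.3,0,.17))
a=cv2.imread('pics/top2.png')[100:400,220:500];b=cv2.imread('pics/side2.png')[100:400,200:500]
cv2.imwrite('pics/c2.png',cv2.resize(np.hstack([a,b]),None,fx=1.37,fy=1.37*1.45)[:600])
for f in('top2','side2'):
  for y in(.047,-.047): print(f,proj(f,box(-.062-.144,y,.1)))
```

```text
t 7.1 tcp [0.5022 0.0494 0.186 ] F [-0.4  0.6  0.4] gap 1.001
P [0.5044 0.0461 0.17  ] shift [-0.39  0.01  1.6 ] rot [-0.002 -0.002 -0.001]
top2 [304.96872815 248.74409551]
top2 [331.20823424 292.52739992]
side2 [296.38661017 221.97447565]
side2 [293.46582432 259.55004609]
```

View pics/c2.png

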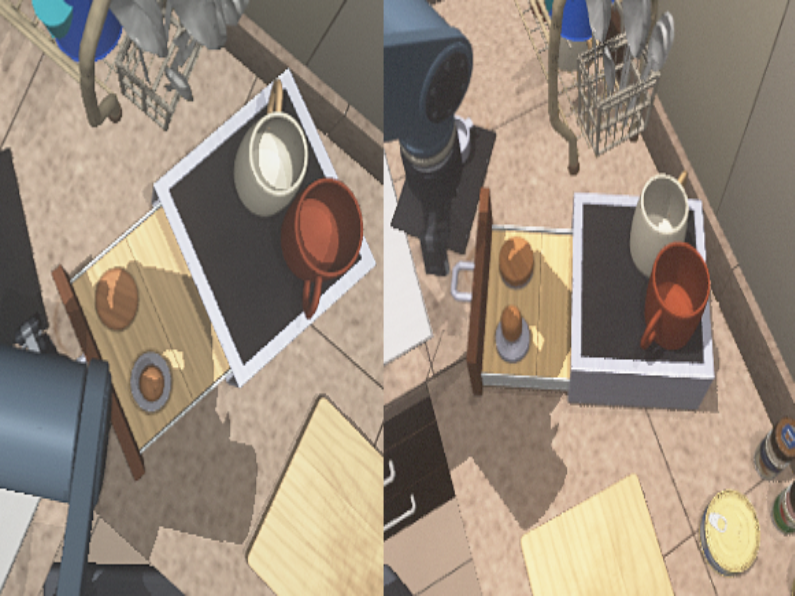

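The tamper stands in the right pocket, with its handle at about (331,291) in the top view. That matches the predicted (331,292.5). The leveller is in the left pocket and the drawer is out about 0.144.

Run:
```python
from h import *
goal(box(-.206,-.047,.058))
```

```text
t 7.1 tcp [0.5022 0.0494 0.186 ] F [-0.4  0.6  0.4] gap 1.001
P [ 0.5158 -0.0583  0.058 ] shift [-9.82 -4.66 12.79] rot [-0.002 -0.002 -0.001]
```

Request:
{"api": "drive_tool", "payload": {
  "increments": [
    [40, -1, -0.5, 0, 0, 0, 0],
    [80, -3, -1.4, 0, 0, 0, 0],
    [80, -6, -2.8, 0, 0, 0, 0],
    [80, -8.5, -4, 0, 0, 0, 0],
    [80, -9.8, -4.65, 0, 0, 0, 0],
    [80, -9.8, -4.65, 0.5, 0, 0, 0],
    [80, -9.8, -4.65, 1, 0, 0, 0],
    [80, -9.8, -4.65, 1, 0, 0, 0],
    [80, -9.8, -4.65, 1, 0, 0, 0]
  ]
}}

```text
t: 8.0
tcp_pos: [0.5166, -0.0571, 0.1769]
tool_rot: [0.478, 0.878, -0.0, -0.001]
force: [-0.5, -0.1, 0.3]
finger_gap: 0.688
```

Run:
```python
from h import *
im=snap('wrist','w2'); goal(box(-.206,-.047,.058))
print(proj('w2',box(-.206,-.047,.105)),proj('w2',box(-.206,-.047,.044)))
```

```text
t 8.05 tcp [ 0.5169 -0.0572  0.1771] F [-0.   0.1 -0.9] gap 0.692
P [ 0.5158 -0.0583  0.058 ] shift [-0.04 -0.15 11.91] rot [-0.    -0.001  0.001]
[320.39494722 208.1137413 ] [320.37260897 186.97694018]
```

View pics/w2.png

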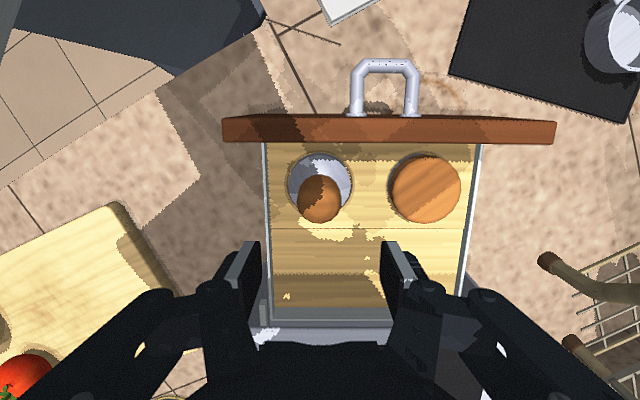

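In the wrist view the tamper's foot is at (319,184) and its handle at (319,200), about 3 mm nearer the drawer front than predicted. I'll shift +0.2 cm in tool x and descend.

Request:
{"api": "drive_tool", "payload": {
  "increments": [
    [80, 0.2, -0.15, 1, 0, 0, 0],
    [80, 0.2, -0.15, 4, 0, 0, 0],
    [80, 0.2, -0.15, 7, 0, 0, 0],
    [80, 0.2, -0.15, 9.5, 0, 0, 0],
    [80, 0.2, -0.15, 11, 0, 0, 0],
    [80, 0.2, -0.15, 11.8, 0, 0, 0],
    [80, 0.2, -0.15, 11.9, 0, 0, 0],
    [80, 0.2, -0.15, 11.9, 0, 0, 0],
    [120, 0.2, -0.15, 11.9, 0, 0, 0],
    [150, 0.2, -0.15, 11.9, 0, 0, 0],
    [180, 0.2, -0.15, 11.9, 0, 0, 0],
    [200, 0.2, -0.15, 11.9, 0, 0, 0],
    [200, 0.2, -0.15, 11.9, 0, 0, 0],
    [200, 0.2, -0.15, 11.9, 0, 0, 0],
    [200, 0.2, -0.15, 11.9, 0, 0, 0]
  ],
  "force": 40
}}

```text
t: 9.55
tcp_pos: [0.5155, -0.0576, 0.0593]
tool_rot: [0.479, 0.878, 0.0, 0.001]
force: [-0.4, 1.1, 5.7]
finger_gap: 0.396
```

Request:
{"api": "drive_tool", "payload": {
  "increments": [
    [210, 0, 0, -0.2, 0, 0, 0],
    [210, 0, 0, -0.8, 0, 0, 0],
    [210, 0, 0, -1.8, 0, 0, 0],
    [210, 0, 0, -3.5, 0, 0, 0],
    [210, 0, 0, -6, 0, 0, 0],
    [210, 0, 0, -9, 0, 0, 0],
    [210, 0, 0, -12, 0, 0, 0],
    [210, 0, 0, -13.5, 0, 0, 0],
    [210, 0, 0, -14, 0, 0, 0],
    [210, 0, 0, -14, 0, 0, 0],
    [210, 0, 0, -14, 0, 0, 0]
  ]
}}

```text
t: 10.65
tcp_pos: [0.514, -0.0572, 0.1975]
tool_rot: [0.479, 0.878, -0.0, -0.001]
force: [0.8, -0.6, -3.2]
finger_gap: 0.392
```

Run:
```python
from h import *
snap('wrist','w3'); snap('side','side3')
goal(np.array([.5927,.1858,.1]))
a=cv2.imread('pics/w3.png');b=cv2.imread('pics/side3.png')
cv2.imwrite('pics/c3.png',np.hstack([cv2.resize(a[:,120:520],(400,400)),b[:,160:560]]))
```

```text
t 10.75 tcp [ 0.5139 -0.0572  0.1971] F [ 0.3 -0.8 -2.7] gap 0.394
P [0.5927 0.1858 0.1   ] shift [16.14 19.79  9.71] rot [-0.002 -0.002 -0.001]
```

View pics/c3.png

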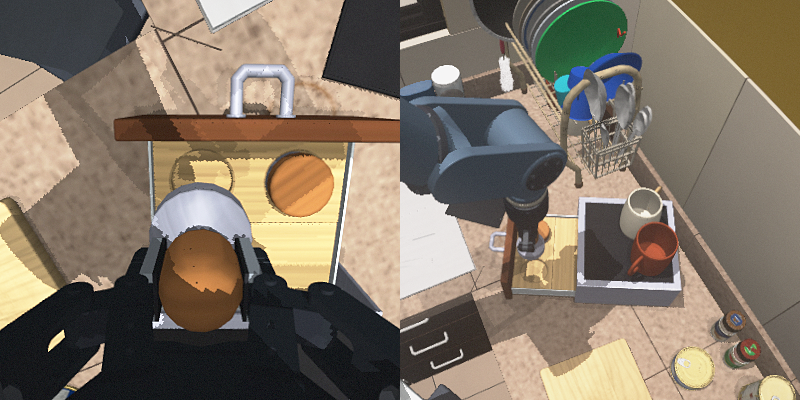

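The tamper is held upright in the jaws (gap 0.39, about 33 mm), clear of its pocket. The leveller is still in its own pocket. Now over to the mat.

Request:
{"api": "drive_tool", "payload": {
  "increments": [
    [210, 0.5, 0.6, 0, 0, 0, 0],
    [210, 1.6, 2, 0, 0, 0, 0],
    [210, 3.2, 4, 0, 0, 0, 0],
    [210, 5.2, 6.4, 0, 0, 0, 0],
    [210, 7.2, 8.8, 0, 0, 0, 0],
    [210, 9.2, 11.2, 0, 0, 0, 0],
    [210, 11.2, 13.6, 0, 0, 0, 0],
    [210, 13, 15.9, 0, 0, 0, 0],
    [210, 14.6, 17.9, 0.3, 0, 0, 0],
    [210, 15.7, 19.2, 1.5, 0, 0, 0],
    [210, 16.1, 19.8, 4, 0, 0, 0],
    [210, 16.1, 19.8, 7, 0, 0, 0],
    [210, 16.1, 19.8, 9.5, 0, 0, 0],
    [210, 16.1, 19.8, 11.5, 0, 0, 0],
    [210, 16.1, 19.8, 12.5, 0, 0, 0],
    [210, 16.1, 19.8, 13, 0, 0, 0],
    [210, 16.1, 19.8, 13, 0, 0, 0],
    [210, 16.1, 19.8, 13, 0, 0, 0],
    [210, 16.1, 19.8, 13, 0, 0, 0]
  ]
}}

```text
t: 12.65
tcp_pos: [0.5951, 0.1852, 0.0695]
tool_rot: [0.479, 0.878, 0.001, 0.001]
force: [0.1, 0.4, -2.7]
finger_gap: 0.39
```

Run:
```python
from h import *
snap('wrist','w4'); goal(np.array([.5927,.1858,.0373]))
```

```text
t 12.7 tcp [0.595  0.1852 0.0695] F [ 0.1  0.7 -2.2] gap 0.394
P [0.5927 0.1858 0.0373] shift [ 0.18 -0.17  3.22] rot [ 0.002  0.001 -0.001]
```

View pics/w4.png

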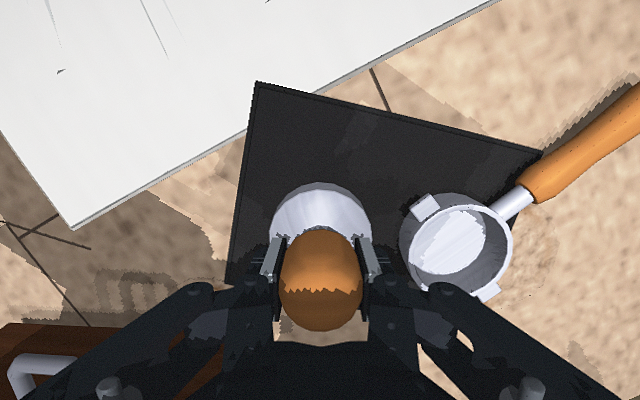

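The tamper hovers over the bare half of the mat with its foot near (321,215). The portafilter ring at (456,243) is clear of the fingers. Lowering slowly.

Request:
{"api": "drive_tool", "payload": {
  "increments": [
    [210, 0.2, -0.2, 0.6, 0, 0, 0],
    [210, 0.2, -0.2, 1.3, 0, 0, 0],
    [210, 0.2, -0.2, 1.9, 0, 0, 0],
    [210, 0.2, -0.2, 2.3, 0, 0, 0],
    [210, 0.2, -0.2, 2.6, 0, 0, 0],
    [210, 0.2, -0.2, 2.8, 0, 0, 0],
    [210, 0.2, -0.2, 3, 0, 0, 0],
    [210, 0.2, -0.2, 3.1, 0, 0, 0],
    [210, 0.2, -0.2, 3.1, 0, 0, 0],
    [210, 0.2, -0.2, 3.1, 0, 0, 0]
  ]
}}

```text
t: 13.7
tcp_pos: [0.5916, 0.1857, 0.0375]
tool_rot: [0.479, 0.878, 0.0, 0.0]
force: [0.1, 0.6, -2.3]
finger_gap: 0.397
```

Not touching yet, since the wrist still carries the full weight. I'll creep down.

Request:
{"api": "drive_tool", "payload": {
  "increments": [
    [210, 0, 0, 0.05, 0, 0, 0],
    [210, 0, 0, 0.1, 0, 0, 0],
    [210, 0, 0, 0.15, 0, 0, 0],
    [210, 0, 0, 0.15, 0, 0, 0],
    [210, 0, 0, 0.15, 0, 0, 0]
  ]
}}

```text
t: 14.2
tcp_pos: [0.5916, 0.1857, 0.0374]
tool_rot: [0.479, 0.878, 0.0, 0.0]
force: [-2.8, 0.4, 7.3]
finger_gap: 0.394
```

Contact confirmed: the vertical force went from -2.3 to +7.3 N. I'll ease off slightly, release and retreat.

Request:
{"api": "drive_tool", "payload": {
  "increments": [
    [210, 0, 0, -0.1, 0, 0, 0],
    [200, 0, 0, -0.1, 0, 0, 0],
    [150, 0, 0, -0.1, 0, 0, 0],
    [130, 0, 0, -0.1, 0, 0, 0],
    [110, 0, 0, -0.1, 0, 0, 0],
    [95, 0, 0, -0.1, 0, 0, 0],
    [95, 0, 0, -0.1, 0, 0, 0],
    [95, 0, 0, -0.1, 0, 0, 0],
    [95, 0, 0, -0.1, 0, 0, 0],
    [95, 0, 0, -0.5, 0, 0, 0],
    [95, 0, 0, -1.5, 0, 0, 0],
    [95, 0, 0, -3.5, 0, 0, 0],
    [95, 0, 0, -6.5, 0, 0, 0],
    [95, 0, 0, -10, 0, 0, 0],
    [95, 0, 0, -13, 0, 0, 0],
    [95, 0, 0, -14, 0, 0, 0],
    [95, 0, 0, -14, 0, 0, 0]
  ]
}}

```text
t: 15.9
tcp_pos: [0.5926, 0.1859, 0.1782]
tool_rot: [0.479, 0.878, 0.001, 0.002]
force: [-0.1, 0.4, 0.9]
finger_gap: 0.626
```

Run:
```python
from h import *
snap('wrist','w5'); snap('top','top5')
goal(box(-.161-.1444,0,.17)); goal(box(-.161-.1444,0,.062))
a=cv2.imread('pics/w5.png');b=cv2.imread('pics/top5.png')
cv2.imwrite('pics/c5.png',np.hstack([a[:,160:560],b[:,100:500]]))
print(proj('top5',[.5927,.1858,.083]),proj('w5',[.5927,.1858,.005]),proj('w5',[.5927,.1858,.083]))
```

```text
t 16.0 tcp [0.5906 0.1856 0.175 ] F [ 0.1  0.6 -0.2] gap 0.627
P [0.5015 0.0507 0.17  ] shift [ -6.52 -14.79   0.52] rot [-0.002 -0.001 -0.001]
t 16.0 tcp [0.5906 0.1856 0.175 ] F [ 0.1  0.6 -0.2] gap 0.627
P [0.5015 0.0507 0.062 ] shift [ -6.53 -14.77  11.32] rot [-0.002 -0.001 -0.001]
[203.08660412 247.39457477] [320.86283842 176.23118646] [321.52208806 197.93842842]
```

View pics/c5.png

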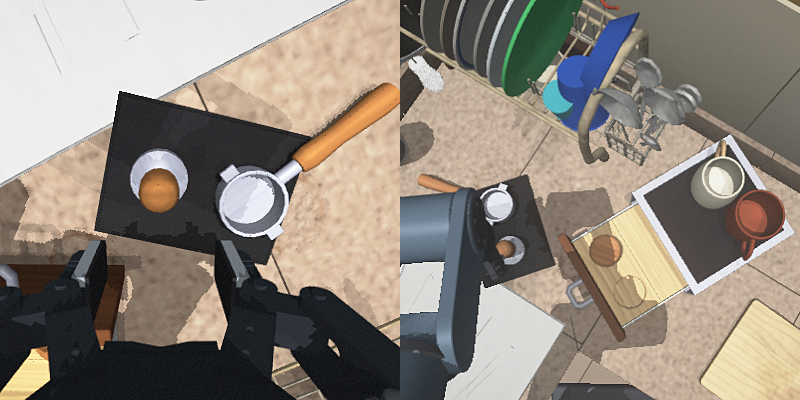

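The tamper stands upright on the bare half: (158,180) in the left (wrist) crop, beside the portafilter. Next, back to the handle to close the drawer.

Request:
{"api": "drive_tool", "payload": {
  "increments": [
    [60, -0.4, -1, 0, 0, 0, 0],
    [0, -1.5, -3.4, 0, 0, 0, 0],
    [0, -3, -6.8, 0, 0, 0, 0],
    [0, -4.6, -10.4, 0, 0, 0, 0],
    [0, -5.8, -13.2, 0, 0, 0, 0],
    [0, -6.5, -14.8, 0, 0, 0, 0],
    [0, -6.5, -14.8, 2, 0, 0, 0],
    [0, -6.5, -14.8, 5, 0, 0, 0],
    [0, -6.5, -14.8, 8, 0, 0, 0],
    [0, -6.5, -14.8, 10.5, 0, 0, 0],
    [0, -6.5, -14.8, 11.2, 0, 0, 0],
    [0, -6.5, -14.8, 11.2, 0, 0, 0],
    [90, -6.5, -14.8, 11.2, 0, 0, 0],
    [130, -6.5, -14.8, 11.2, 0, 0, 0],
    [160, -6.5, -14.8, 11.2, 0, 0, 0],
    [180, -6.5, -14.8, 11.2, 0, 0, 0],
    [180, -6.5, -14.8, 11.2, 0, 0, 0],
    [180, -6.5, -14.8, 11.2, 0, 0, 0],
    [180, -6.5, -14.8, 11.2, 0, 0, 0]
  ],
  "force": 40
}}

```text
t: 17.9
tcp_pos: [0.502, 0.0506, 0.0652]
tool_rot: [0.479, 0.878, -0.0, 0.0]
force: [-2.6, -2.2, 5.6]
finger_gap: 0.56
```

Run:
```python
from h import *
s=manip.sense(); print((R.from_quat(s['tool_rot']).inv().apply(np.array([.5809,-.0725,.063])-s['tcp_pos'])*100).round(2)); goal(box(-.161,0,.062))
```

```text
[-14.62  -0.04   0.23]
t 17.9 tcp [0.502  0.0506 0.0652] F [-2.6 -2.2  5.6] gap 0.56
P [ 0.5797 -0.0707  0.062 ] shift [-14.4   -0.03   0.33] rot [ 0.     0.001 -0.   ]
```

Request:
{"api": "drive_tool", "payload": {
  "increments": [
    [180, -0.2, 0, 0, 0, 0, 0],
    [180, -0.8, 0, 0, 0, 0, 0],
    [180, -1.6, 0, 0, 0, 0, 0],
    [180, -2.5, 0, 0, 0, 0, 0],
    [180, -3.5, 0, 0, 0, 0, 0],
    [180, -4.5, 0, 0, 0, 0, 0],
    [180, -5.5, 0, 0, 0, 0, 0],
    [180, -6.5, 0, 0, 0, 0, 0],
    [180, -7.5, 0, 0, 0, 0, 0],
    [180, -8.5, 0, 0, 0, 0, 0],
    [180, -9.5, 0, 0, 0, 0, 0],
    [180, -10.5, 0, 0, 0, 0, 0],
    [180, -11.5, 0, 0, 0, 0, 0],
    [180, -12.4, 0, 0, 0, 0, 0],
    [180, -13.2, 0, 0, 0, 0, 0],
    [180, -13.7, 0, 0, 0, 0, 0],
    [180, -14, 0, 0, 0, 0, 0],
    [180, -14.2, 0, 0, 0, 0, 0],
    [180, -14.2, 0, 0, 0, 0, 0]
  ]
}}

```text
t: 19.8
tcp_pos: [0.5784, -0.0686, 0.0652]
tool_rot: [0.479, 0.878, -0.0, -0.0]
force: [-3.6, -1.0, 4.6]
finger_gap: 0.563
```

Request:
{"api": "drive_tool", "payload": {
  "increments": [
    [180, -0.1, 0, 0, 0, 0, 0],
    [180, -0.2, 0, 0, 0, 0, 0],
    [180, -0.3, 0, 0, 0, 0, 0],
    [180, -0.4, 0, 0, 0, 0, 0],
    [180, -0.4, 0, 0, 0, 0, 0],
    [180, -0.4, 0, 0, 0, 0, 0]
  ]
}}

```text
t: 20.4
tcp_pos: [0.58, -0.071, 0.0652]
tool_rot: [0.479, 0.878, 0.0, -0.001]
force: [-4.1, 1.8, 6.4]
finger_gap: 0.559
```

Request:
{"api": "drive_tool", "payload": {
  "increments": [
    [180, -0.1, 0, 0, 0, 0, 0],
    [180, -0.2, 0, 0, 0, 0, 0],
    [180, -0.3, 0, 0, 0, 0, 0],
    [180, -0.3, 0, 0, 0, 0, 0],
    [180, -0.3, 0, 0, 0, 0, 0]
  ]
}}

```text
t: 20.9
tcp_pos: [0.5799, -0.0711, 0.0652]
tool_rot: [0.479, 0.878, 0.001, -0.003]
force: [-5.9, 7.5, 9.2]
finger_gap: 0.56
```

Request:
{"api": "drive_tool", "payload": {
  "increments": [
    [180, -0.1, 0, 0, 0, 0, 0],
    [180, -0.2, 0, 0, 0, 0, 0],
    [180, -0.3, 0, 0, 0, 0, 0],
    [180, -0.3, 0, 0, 0, 0, 0]
  ]
}}

```text
t: 21.3
tcp_pos: [0.5799, -0.0711, 0.0651]
tool_rot: [0.48, 0.877, 0.002, -0.006]
force: [-7.0, 13.4, 11.8]
finger_gap: 0.56
```

The drawer is against its stop: the force climbs while the TCP stays put. I'll relax, release and rise.

Request:
{"api": "drive_tool", "payload": {
  "increments": [
    [180, 0.2, 0, 0, 0, 0, 0],
    [180, 0.4, 0, 0, 0, 0, 0],
    [120, 0.4, 0, 0, 0, 0, 0],
    [50, 0.4, 0, 0, 0, 0, 0],
    [0, 0.4, 0, 0, 0, 0, 0],
    [0, 0.4, 0, 0, 0, 0, 0],
    [0, 0.4, 0, 0, 0, 0, 0],
    [0, 0.6, 0, -1, 0, 0, 0],
    [0, 0.8, 0, -3, 0, 0, 0],
    [0, 1, 0, -6, 0, 0, 0],
    [0, 2, 0, -9, 0, 0, 0],
    [0, 5, 0, -12, 0, 0, 0],
    [0, 9, 0, -14, 0, 0, 0],
    [0, 13, 0, -15, 0, 0, 0],
    [0, 16, 0, -15, 0, 0, 0],
    [0, 16.5, 0, -15, 0, 0, 0],
    [0, 16.5, 0, -15, 0, 0, 0],
    [0, 16.5, 0, -15, 0, 0, 0]
  ]
}}

```text
t: 23.1
tcp_pos: [0.4962, 0.0612, 0.2141]
tool_rot: [0.479, 0.878, 0.0, 0.001]
force: [0.1, -0.8, 1.2]
finger_gap: 1.002
```

Run:
```python
from h import *
snap('side','side6'); snap('top','top6'); s=manip.sense(); print(s['t'],s['tcp_pos'],s['force'],abs(s['qd']).max())
a=cv2.imread('pics/top6.png');b=cv2.imread('pics/side6.png')
cv2.imwrite('pics/c6.png',np.hstack([a[80:400,110:510],b[80:400,180:580]]))
A=cv2.imread('pics/top0.png')[120:300,310:500].astype(int);print('diff px vs start, box region',(abs(A-a[120:300,310:500]).max(2)>60).sum())
```

```text
23.2 [0.49618259 0.06086624 0.21375213] [-0.30204849 -0.1601942   0.19159214] 0.004082148107398847
diff px vs start, box region 1062
```

View pics/c6.png

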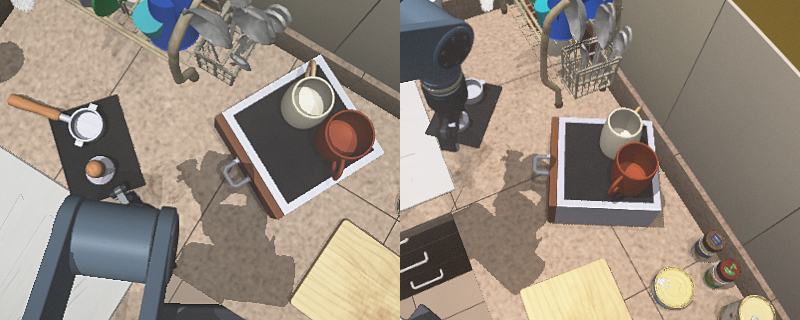

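The final pictures show the drawer shut, both mugs where they were, and the tamper upright on the bare half beside the portafilter. The gripper is clear, so I'm handing in.

```bash
python3 -c "
from station import manip
print(manip.sign_off())"
```

```text
the job is handed in; nothing more can be done
None
```

The job is done and handed in at about 23 s of the 72 s allowed. I pulled the drawer out about 144 mm and lifted the tamper from the right pocket. I then set it upright on the bare half of the mat, pushed the drawer shut by its handle and moved the gripper clear.

**What the last checks showed:**
- **Set-down:** the vertical force on the wrist went from -2 N to +7 N as the foot touched, before I opened the jaws. The tamper stands upright beside the portafilter.
- **Drawer:** I pushed until the force rose to about 15 N with the gripper no longer moving. It stopped about 2 mm short of where the gripper was when I first gripped the handle. I take that as where the pads sat on the handle, because the drawer looks fully shut in both final pictures.
- **Other things:** both mugs and the portafilter look unmoved. The leveller was still in its pocket the last time I could see it, before the drawer closed.
- **One check that did not settle anything:** comparing the box area with the first picture gave 1062 changed pixels. I put this down to the arm's shadow and did not look into it further.

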